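# Release a parked brake lever and check that it stops short of the bar

## Task

The brake handset on the suction-foot stand was left parked: its lever is held part way in by the pin with the orange cap. With the outside of your fingers, gripping nothing, press the lever in until the pin pops up, let the lever spring all the way back out, then press it in again as far as it goes - it must stop short of the bar - and finish while holding it firmly, but without forcing it, against that stop so that the gap can be measured. Leave the gauge block and the eraser where they are.

Things in the scene. Friction and masses are not known exactly. Their poses are not given: they have to be found in the camera images.
- stand: Handset stand, fixed to the desk mat by a dark suction foot (125 mm across) with an upright column. Origin: centre of the foot, underside. x runs along the bar to its free end, y to the side the lever is on, z up. Bar axis at y 0, z 225 mm; its black 29 mm rubber grip runs from x 48 to 138 mm: keep off it. A monitor (top at 430 mm) stands between the robot's base and the stand: the arm must reach over it.
- brake_lever: Grey metal, curved lever beside the bar, 14 to 17 mm high (its middle 225 mm over the stand's underside), 11 mm thick, reaching 102 mm from its upright pivot at stand x 25, y 50 mm (origin on the pivot at z 225 mm). x along the lever to its ball end, y outward, away from the bar; at angle 0 these are the stand's axes. Its outer face lies 22 to 24 mm out (y) for x 30 to 95 mm. Press that face toward the bar.
- lever_angle (a joint): Lever angle in rad: 0 fully out, grows as it is pressed toward the bar; parked at about 0.14, pin lets go at about 0.26, firm stop at 0.36 (gap to the rubber grip then about 11 mm). A spring returns it: at 75 mm from the pivot it takes about 2.5 N to start and 6 to 8 N to reach the stop; 10 to 20 N there is firm, over 40 N forces it. Clockwise from above.
- pin_rise (a joint): Rise of the parking pin in m: about 0.001 while held down (parked), about 0.010 popped up. A spring lifts it by itself once the lever is pressed in beyond the parked place; while parked it is locked down. Leave it up.
- lever_press (a point): Point on the lever's outer face, 75 mm from the pivot, half-way up the lever; a good place to press. It moves with the lever.
- pin_cap (a point): Top of the orange cap (16 mm across) of the parking pin, on the lever's housing near the pivot; about 251 mm above the stand's underside when down, 10 mm higher when up.
- gauge_block: Bystander: loose plain steel block, 9 x 35 mm, 30 mm high, standing on the mat on the far side of the bar from the lever. Origin under its centre.
- eraser: Bystander: loose blue and white eraser, 19 x 42 mm, 13 mm high, lying on the mat below the lever's end of the bar. Origin under its centre.

How it is judged:
By the outcome, as a careful person would: the job done as asked, in the order asked, and still so for the second after the job is handed in, while the arm keeps its last pose, push and grip.
It also fails if it takes over 40 s, if anything falls off the work surface, if the arm or the gripper's body presses on something with over 40 N, if the wrist force passes 120 N, or if a joint passes its speed limit or range.

## Robot

A 6-joint arm with a two-finger parallel gripper is mounted at the origin on the work surface; the furniture and walls round the work are solid. World frame = base frame: x ahead of the robot, y to its left, z up, the work surface at z = 0. Lengths are in mm, angles in rad, forces in N, time in s.
With the tool pointing down it reaches from about 375 to 750 mm from the base axis. Payload 9 kg.
Tool frame: the origin (TCP) lies on the mounting face of the last link; the fingertips stand 173 mm ahead of it and the grasp point (between the pads) lies ctrl.grasp_offset ahead of it (ctrl.grasp_offset is the distance from the TCP to the grasp point, in mm); z points along the fingers, x is the direction in which the jaws open and shut, and the axes are right-handed (so a half turn about z gives the same grasp; the last joint's range is limited). The gripper opens to 85 mm and grips with 20 to 120 N. Pads are 22 mm wide; open, the fingers measure 114 mm over their backs; the gripper's body (76 mm by 85 mm) begins 54 mm behind the grasp point. The pads swing forward as they close: fully open they stand 13 mm farther back than shut.
Start: joints at [0.566, 0.104, 0.097, 1.564, 0, 1.353], TCP at [424.862, 423.685, 404.731] pointing down, gripper open.
Joint ranges: [-2.99, 2.99], [-0.84, 1.86], [-1.1, 1.16], [-1.84, 2.11], [-1.51, 1.56], [-3.14, 3.14]. Speed limits (rad/s): [2.22, 2.22, 2.57, 3.14, 3.14, 3.14].

## Interface

Orientations are given as a rotation vector (axis times angle).
In Python, from cell import monitor, viewer, ctrl gives the robot as it stands. The module is installed in compiled form; this text tells all that it offers.
- The arm moves only by the tool step_arm, never from a script. Its arguments are lists of equal length, an entry for each row: "angular": the turn, a rotation vector about the tool's x, y, z in degrees, a list of three; "translation": the shift along the tool's x, y, z in m, a list of three; "gripper": the opening, from 0 (shut) to 1 (fully open). In form: {"angular": [[rx, ry, rz], ...], "translation": [[tx, ty, tz], ...], "gripper": [gripper, ...]}. A call has 1 to 20 rows; each row is the pose to reach, as a shift and turn from the pose measured when the call began, along the tool's axes at that moment; what a row does not reach only later rows make up. A row lasts 1/8 s, in which the tool goes at most 62.5 mm and 10.7 degrees, less where a joint would pass 70% of its speed; a pose out of reach is approached as far as the arm can. A call with a gripper value outside its range is refused whole. The fingers move at their own pace and stop on an object; "squeeze" is the grip in N (left out, the last holds). Time passes only in rows, so rows that repeat a pose let the fingers close. It gives the time, the measured TCP pose, the force and the opening at its end, in the units of the state.
- monitor.sense(): the state, without advancing time (a new reading comes with each control period).
- viewer.get_image(name): name is "scene" or "top" or "wrist"; returns a dict with "color" (400x640x3 uint8, blue, green, red), "intrinsics" (3x3 intrinsics, pixels), "rvec" (rotation vector, rad) and "tvec" (3), from world to camera coordinates, as OpenCV has them; the wrist camera has in their place "mount" (4x4, takes a point from camera to tool coordinates, whose origin is the TCP and whose axes are the tool frame's). Camera axes: x right, y down, z forward; pixel columns grow to the right and rows downward; lengths in mm; the calibration is good to about 2 mm. A picture is of the moment at which its call begins: read the wrist's pose just before it. There is no depth.
- ctrl.finish_job(): hands the job in, once; it reports no verdict.
The state is a dict: "clock": time; "joints": joint angles; "joint_velocities": joint speeds; "tau": joint torques, N m; "tool_pos": TCP position; "orientation": TCP orientation; "ft_force": force on the tool from outside, world axes, zero at the start; "wrist_torque": the same for the moment, N m; "gripper_width": opening from 0.0 (shut) to 1.0 (fully open).
Only numpy, scipy, OpenCV 4.12 (cv2) and the standard library are available. Lean on these libraries where they do the work, as an engineer would, in place of code of your own. Each camera call takes 0.05 s, during which the arm holds its last target.

## Working session

There is one attempt and no reset: what is moved stays moved. The work goes in short steps, Python scripts to look and compute and a tool call to move; the robot and the scene stay as the last step left them, time stands still between calls to the robot, and variables do not carry over. Pictures are saved under pics/ and viewed, and the job is handed in when it is done.

Besides the shell and the picture viewer there is one more tool, called after "Call:" as a command line: name --argument value ..., lists and objects as JSON in quotes. step_arm: Moves the arm, as the interface text tells. Its arguments: {"type":"object","properties":{"angular":{"type":"array"},"translation":{"type":"array"},"gripper":{"type":"array"},"squeeze":{"type":"number"}},"required":["angular","translation","gripper"]}

```bash
mkdir -p pics
python3 - <<'E'
from cell import monitor, viewer, ctrl
import cv2,numpy as np
s=monitor.sense();print({k:np.round(v,3).tolist() for k,v in s.items()},ctrl.grasp_offset)
for n in("scene","top","wrist"):
    d=viewer.get_image(n);cv2.imwrite(f"pics/{n}0.png",d["color"]);print(n,{k:np.round(v,4).tolist() for k,v in d.items() if k!="color"})
E
```

```text
{'clock': 0.0, 'joints': [0.566, 0.105, 0.096, 1.564, -0.0, 1.353], 'joint_velocities': [-0.001, 0.0, -0.001, -0.002, 0.001, -0.0], 'tau': [-0.001, -55.693, 50.364, 0.017, -0.0, -0.0], 'tool_pos': [424.758, 423.613, 403.938], 'orientation': [2.903, 1.2, -0.002], 'ft_force': [-0.39, -0.196, 0.025], 'wrist_torque': [0.052, -0.048, -0.022], 'gripper_width': 1.001} 154.70000000000002
scene {'intrinsics': [[421.9138, 0.0, 315.9159], [0.0, 421.9138, 198.2788], [0.0, 0.0, 1.0]], 'rvec': [0.9821, -2.2368, 1.2655], 'tvec': [396.2797, 275.3138, 707.1458]}
top {'intrinsics': [[432.1941, 0.0, 312.7116], [0.0, 432.1941, 197.3403], [0.0, 0.0, 1.0]], 'rvec': [2.0568, -2.1387, 0.2468], 'tvec': [122.7788, 481.261, 923.494]}
wrist {'intrinsics': [[308.6203, 0.0, 315.2338], [0.0, 308.6203, 197.1262], [0.0, 0.0, 1.0]], 'mount': [[1.0, 0.0002, 0.0003, 1.1523], [-0.0002, 0.9556, 0.2947, -75.2848], [-0.0002, -0.2947, 0.9556, 31.98], [0.0, 0.0, 0.0, 1.0]]}
```

View pics/scene0.png

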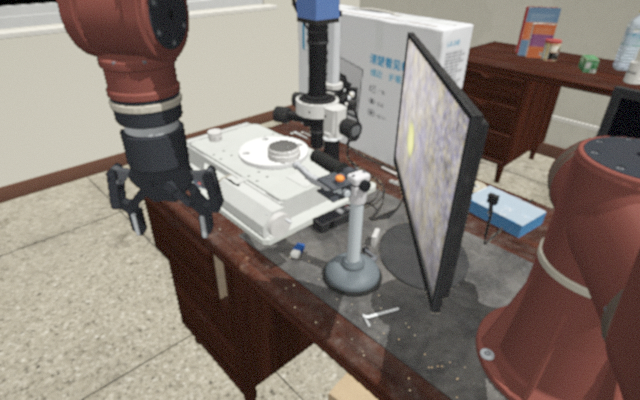

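View pics/top0.png

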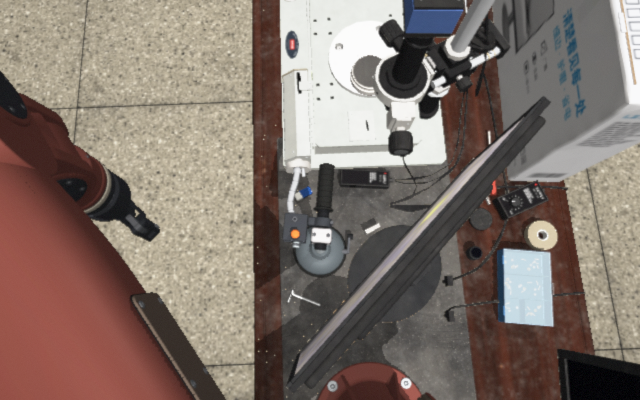

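View pics/wrist0.png

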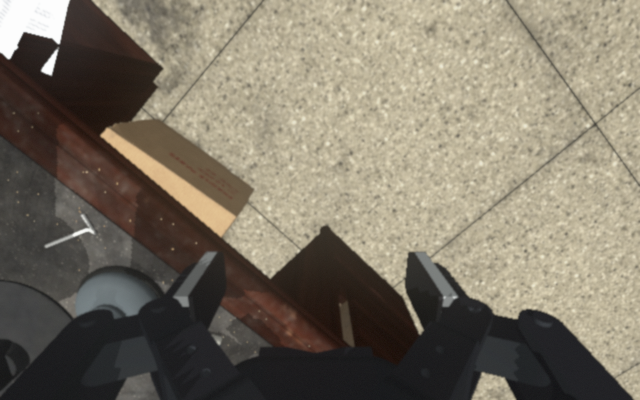

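Run:
```python
import cv2
a=cv2.imread("pics/top0.png")[150:290,260:400];cv2.imwrite("pics/topc.png",cv2.resize(a,None,fx=4.2,fy=4.2,interpolation=2))
a=cv2.imread("pics/scene0.png")[155:305,270:420];cv2.imwrite("pics/scenec.png",cv2.resize(a,None,fx=4,fy=4,interpolation=2))
```

```text
(no output)
```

View pics/topc.png

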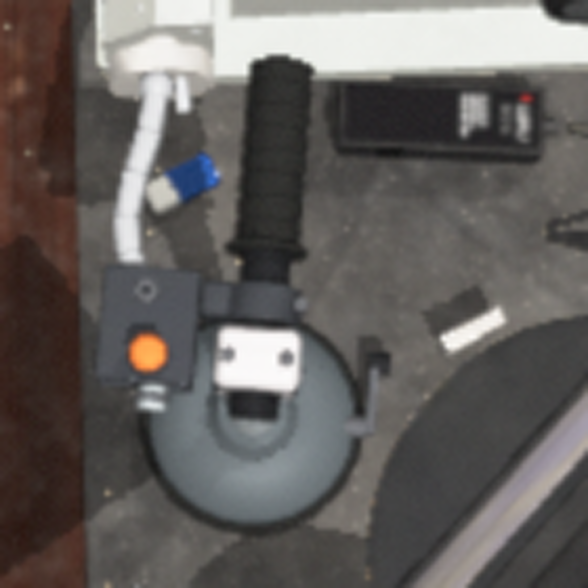

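View pics/scenec.png

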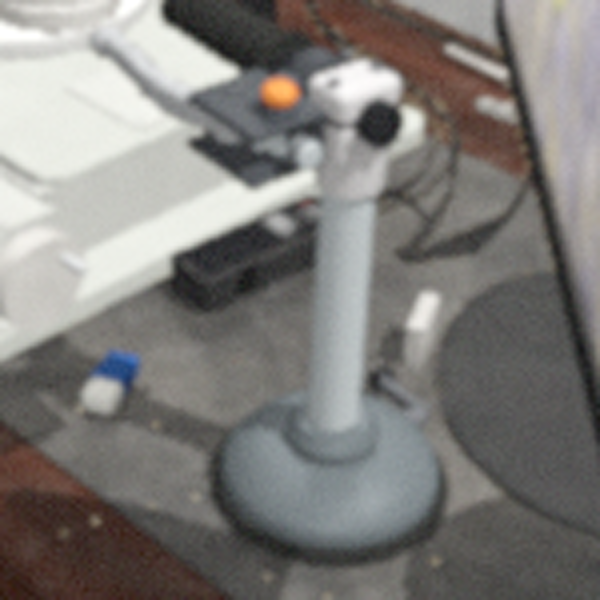

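```bash
cat > h.py <<'E'
import numpy as np,cv2
C={'top':(np.array([[432.1941,0,312.7116],[0,432.1941,197.3403],[0,0,1.]]),np.array([2.0568,-2.1387,.2468]),np.array([122.7788,481.261,923.494])),
'scene':(np.array([[421.9138,0,315.9159],[0,421.9138,198.2788],[0,0,1.]]),np.array([.9821,-2.2368,1.2655]),np.array([396.2797,275.3138,707.1458]))}
def proj(c,P):
    K,r,t=C[c];return cv2.projectPoints(np.array(P,float).reshape(-1,3),r,t,K,None)[0].reshape(-1,2)
def back(c,uv,z):
    K,r,t=C[c];R=cv2.Rodrigues(r)[0];o=-R.T@t;d=R.T@np.linalg.inv(K)@np.array([*uv,1.]);return o+d*(z-o[2])/d[2]
T=lambda a,b:(a/4.2+260,b/4.2+150)
S=lambda a,b:(a/4+270,b/4+155)
E
python3 - <<'E'
from h import *
from scipy.optimize import least_squares
for n,uv,z in[("foot",T(253,420),5),("barend",T(281,62),225),("flange",T(265,250),225),("screw",T(146,290),242),("cap",T(147,352),251),("clampL",T(215,360),245),("leverend",T(157,80),225),("leverbase",T(130,262),225),("eraser",T(183,184),13),("block",T(474,330),30)]:
    print(n,back('top',uv,z).round(1))
print(back('scene',S(279,92),251),back('scene',S(330,480),10))
foot=[('top',T(253,530)),('top',T(141,425)),('top',T(362,425)),('scene',S(210,478)),('scene',S(446,490)),('scene',S(330,560))]
def f(p):
    x,y,a,=p;c,s=np.cos(a),np.sin(a)
    W=lambda q:[x+c*q[0]-s*q[1],y+s*q[0]+c*q[1],q[2]]
    r=[]
    for cam,uv,q in[('top',T(281,60),(138,0,225)),('top',T(265,250),(49,0,225)),('top',T(146,290),(25,50,242))]:
        r+=list(proj(cam,W(q))[0]-uv)
    th=np.linspace(0,2*np.pi,181)
    P=np.c_[x+62.5*np.cos(th),y+62.5*np.sin(th),th*0+4]
    for cam,uv in foot:
        r.append(np.min(np.linalg.norm(proj(cam,P)-uv,axis=1)))
    return r
s=least_squares(f,[500,200,0]);print(s.x,np.round(s.fun,1))
E
```

```text
foot [371.6  91.    5. ]
barend [508.2  75.4 225. ]
flange [421.7  86.5 225. ]
screw [402.7 138.9 242. ]
cap [374.4 138.9 251. ]
clampL [370.8 110.4 245. ]
leverend [502.  131.8 225. ]
leverbase [418.7 146.2 225. ]
eraser [505.5 125.   13. ]
block [413.1 -31.1  30. ]
[375.11041553 138.73176146 251.        ] [367.58079766  96.29714833  10.        ]
[ 3.73158561e+02  9.15475397e+01 -1.13500371e-01] [-0.3 -0.5  0.3 -0.1  0.3 -0.5  0.5  0.5  0.6  0.4  0.5  1.1]
```

```bash
cat >> h.py <<'E'
X0=np.array([373.16,91.55]);YAW=-0.1135
def W(q,X0=X0):
    c,s=np.cos(YAW),np.sin(YAW);return np.array([X0[0]+c*q[0]-s*q[1],X0[1]+s*q[0]+c*q[1]])
def lev(x,y,th):  # lever local -> world xy
    c,s=np.cos(th),np.sin(th);return W((25+c*x+s*y,50-s*x+c*y))
E
python3 - <<'E'
from h import *
for th in(0,.14,.26,.36):
    a=YAW-th;print(th,lev(75,23,th).round(1),lev(102,15,th).round(1),'outward n',np.round([-np.sin(a),np.cos(a)],3))
for uv in[(293,380),(305,388),(545,98),(430,225)]:print('mon',back('top',uv,430).round(0))
for uv in[(390,140),(445,165),(300,165)]:print('inst',back('top',uv,100).round(0),back('top',uv,250).round(0))
img=cv2.imread("pics/top0.png");im2=cv2.imread("pics/scene0.png")
for i,c in((img,'top'),(im2,'scene')):
  for th,col in((.14,(0,0,255)),):
    P=[[*lev(x,y,th),225] for x,y in((30,23),(60,23),(75,23),(95,23),(102,15))]
    for p in proj(c,P): i[int(round(p[1])),int(round(p[0]))]=col
a=img[150:290,260:400];b=im2[155:305,270:420]
cv2.imwrite("pics/ov.png",np.hstack([cv2.resize(a,(400,400),interpolation=0),cv2.resize(b,(400,400),interpolation=0)]))
E
```

```text
0 [480.8 152.8] [506.7 141.7] outward n [0.113 0.994]
0.14 [482.  141.9] [506.2 127.3] outward n [0.251 0.968]
0.26 [481.9 132.4] [504.1 115.1] outward n [0.365 0.931]
0.36 [480.9 124.7] [501.3 105.2] outward n [0.456 0.89 ]
mon [163. 140. 430.]
mon [153. 125. 430.]
mon [ 532. -238.  430.]
mon [352. -52. 430.]
inst [600. -73. 100.] [544. -43. 250.]
inst [ 537. -190.  100.] [ 491. -140.  250.]
inst [550. 129. 100.] [502. 126. 250.]
```

View pics/ov.png

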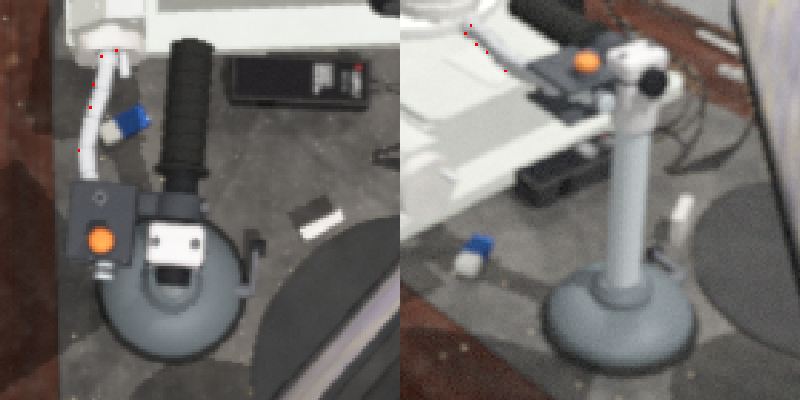

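```bash
cat >> h.py <<'E'
def delta(s,target):
    R=cv2.Rodrigues(np.array(s['orientation'],float))[0];return (R.T@(np.array(target)-s['tool_pos'])).round(1),R.round(3)
E
python3 - <<'E'
from h import *
from cell import monitor
s=monitor.sense()
print(delta(s,[515,215,384]))
E
```

```text
(array([-83.4, 211.4,  20.2]), array([[ 0.708,  0.706, -0.001],
       [ 0.706, -0.708, -0.001],
       [-0.001, -0.   , -1.   ]]))
```

Call:
step_arm --angular '[[0, 0, 0], [0, 0, -5], [0, 0, -10], [0, 0, -15], [0, 0, -20], [0, 0, -20], [0, 0, -20], [0, 0, -20]]' --translation '[[-0.005, 0.015, 0.001], [-0.017, 0.045, 0.004], [-0.034, 0.085, 0.008], [-0.051, 0.13, 0.012], [-0.067, 0.17, 0.016], [-0.079, 0.2, 0.019], [-0.083, 0.211, 0.02], [-0.083, 0.211, 0.02]]' --gripper '[0, 0, 0, 0, 0, 0, 0, 0]' --squeeze 20

```text
clock: 1.15
tool_pos: [515.1, 214.9, 384.0]
orientation: [-2.652, -1.684, 0.002]
ft_force: [0.4, -0.2, 0.4]
gripper_width: -0.004
```

```bash
cat > look.py <<'E'
import sys
from cell import monitor, viewer
from h import *
s=monitor.sense();print({k:np.round(s[k],3).tolist() for k in('clock','tool_pos','orientation','ft_force','joints','gripper_width')});print(cv2.Rodrigues(np.array(s['orientation']))[0].round(3).tolist())
t=sys.argv[1];a=viewer.get_image('top')["color"][130:290,240:400];b=viewer.get_image('scene')["color"][60:260,220:420]
cv2.imwrite(f"pics/{t}.png",np.hstack([cv2.resize(a,(400,400),interpolation=2),cv2.resize(b,(400,400),interpolation=2)]))
E
python3 look.py m1
```

```text
{'clock': 1.15, 'tool_pos': [515.144, 214.949, 384.048], 'orientation': [-2.652, -1.684, 0.002], 'ft_force': [0.358, -0.209, 0.391], 'joints': [0.161, -0.026, -0.073, 1.525, -0.0, 0.6], 'gripper_width': -0.004}
[[0.425, 0.905, -0.001], [0.905, -0.425, -0.0], [-0.001, -0.001, -1.0]]
```

View pics/m1.png

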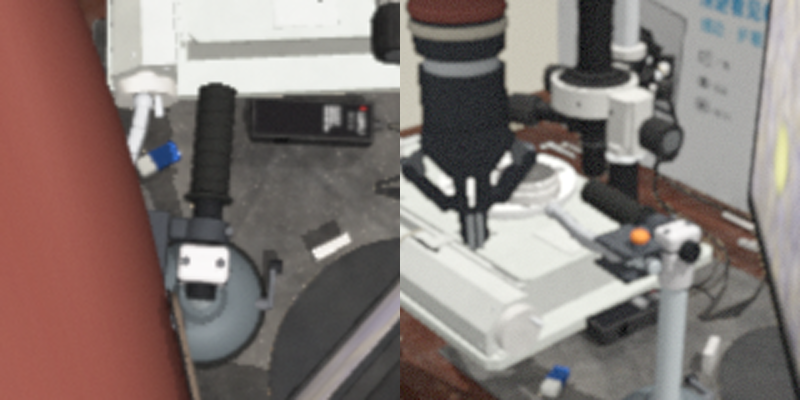

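Call:
step_arm --angular '[[0, 0, 0], [0, 0, 0], [0, 0, 0], [0, 0, 0], [0, 0, 0], [0, 0, 0], [0, 0, 0], [0, 0, 0], [0, 0, 0]]' --translation '[[-0.008, 0, 0.001], [-0.022, 0, 0.002], [-0.036, 0, 0.003], [-0.046, 0, 0.003], [-0.052, 0, 0.003], [-0.056, 0, 0.003], [-0.059, 0, 0.003], [-0.061, 0, 0.003], [-0.061, 0, 0.003]]' --gripper '[0, 0, 0, 0, 0, 0, 0, 0, 0]'

```text
clock: 2.38
tool_pos: [488.9, 160.9, 381.3]
orientation: [-2.65, -1.687, 0.001]
ft_force: [0.3, -0.8, 0.2]
gripper_width: -0.001
```

```bash
python3 look.py m2
```

```text
{'clock': 2.375, 'tool_pos': [488.891, 160.904, 381.276], 'orientation': [-2.65, -1.687, 0.001], 'ft_force': [0.338, -0.797, 0.25], 'joints': [0.063, -0.16, -0.205, 1.527, -0.0, 0.501], 'gripper_width': -0.001}
[[0.423, 0.906, -0.001], [0.906, -0.423, -0.0], [-0.001, -0.001, -1.0]]
```

View pics/m2.png

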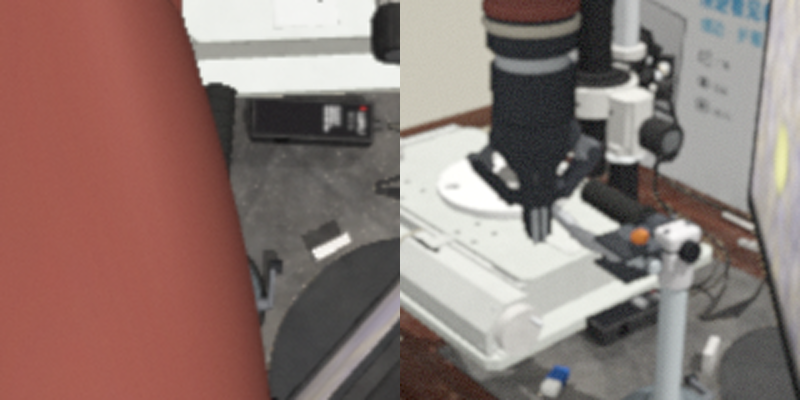

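Call:
step_arm --angular '[[0, 0, 0], [0, 0, 0], [0, 0, 0], [0, 0, 0], [0, 0, 0], [0, 0, 0]]' --translation '[[-0.002, 0.001, 0], [-0.004, 0.002, 0], [-0.006, 0.003, 0], [-0.008, 0.004, 0], [-0.01, 0.005, 0], [-0.01, 0.005, 0]]' --gripper '[0, 0, 0, 0, 0, 0]'

```text
clock: 3.22
tool_pos: [489.1, 149.8, 381.2]
orientation: [-2.65, -1.686, 0.002]
ft_force: [-1.5, 3.5, 0.6]
gripper_width: -0.001
```

```bash
python3 look.py m3
```

```text
{'clock': 3.225, 'tool_pos': [489.078, 149.813, 381.176], 'orientation': [-2.65, -1.686, 0.002], 'ft_force': [-1.538, 3.546, 0.576], 'joints': [0.041, -0.169, -0.213, 1.528, 0.0, 0.478], 'gripper_width': -0.001}
[[0.423, 0.906, -0.001], [0.906, -0.423, 0.0], [-0.0, -0.001, -1.0]]
```

View pics/m3.png

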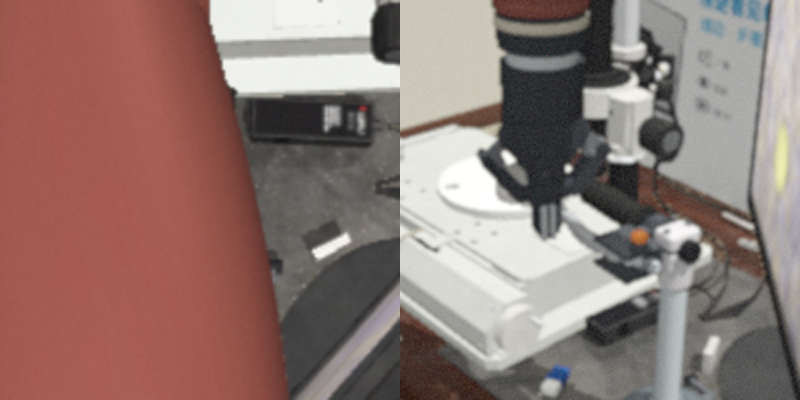

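Call:
step_arm --angular '[[0, 0, 0], [0, 0, 0], [0, 0, 0], [0, 0, 0], [0, 0, 0]]' --translation '[[-0.001, 0, 0], [-0.0025, 0.001, 0], [-0.004, 0.001, 0], [-0.005, 0.002, 0], [-0.005, 0.002, 0]]' --gripper '[0, 0, 0, 0, 0]'

```text
clock: 3.95
tool_pos: [488.8, 144.4, 381.2]
orientation: [-2.65, -1.686, 0.002]
ft_force: [-1.0, 4.2, -0.2]
gripper_width: -0.003
```

```bash
python3 look.py m4
```

```text
{'clock': 3.95, 'tool_pos': [488.772, 144.418, 381.206], 'orientation': [-2.65, -1.686, 0.002], 'ft_force': [-0.992, 4.163, -0.24], 'joints': [0.03, -0.175, -0.218, 1.529, 0.0, 0.467], 'gripper_width': -0.003}
[[0.423, 0.906, -0.001], [0.906, -0.423, 0.0], [-0.001, -0.001, -1.0]]
```

View pics/m4.png

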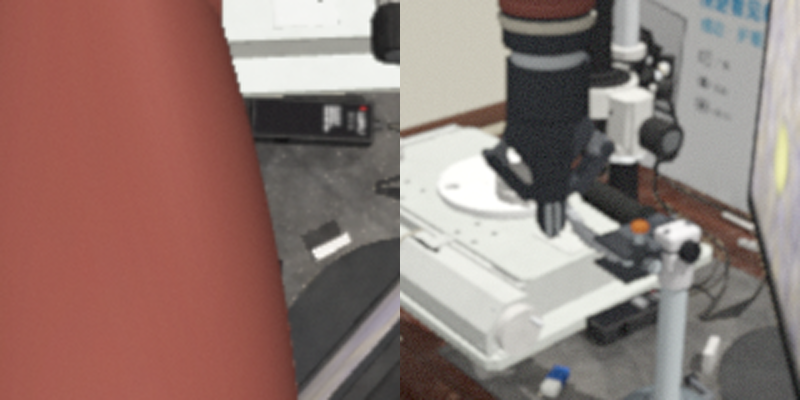

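Call:
step_arm --angular '[[0, 0, 0], [0, 0, 0], [0, 0, 0], [0, 0, 0], [0, 0, 0], [0, 0, 0], [0, 0, 0], [0, 0, 0]]' --translation '[[0.003, -0.001, 0], [0.008, -0.003, 0], [0.014, -0.006, 0], [0.02, -0.009, 0], [0.03, -0.014, 0], [0.038, -0.018, 0], [0.042, -0.019, 0], [0.042, -0.019, 0]]' --gripper '[0, 0, 0, 0, 0, 0, 0, 0]'

```text
clock: 5.05
tool_pos: [489.4, 190.8, 381.2]
orientation: [-2.649, -1.687, 0.002]
ft_force: [0.6, -0.1, 0.4]
gripper_width: -0.001
```

```bash
python3 look.py m5
```

```text
{'clock': 5.05, 'tool_pos': [489.38, 190.839, 381.176], 'orientation': [-2.649, -1.687, 0.002], 'ft_force': [0.648, -0.07, 0.353], 'joints': [0.123, -0.127, -0.175, 1.524, -0.0, 0.559], 'gripper_width': -0.001}
[[0.423, 0.906, -0.001], [0.906, -0.423, -0.0], [-0.001, -0.001, -1.0]]
```

View pics/m5.png

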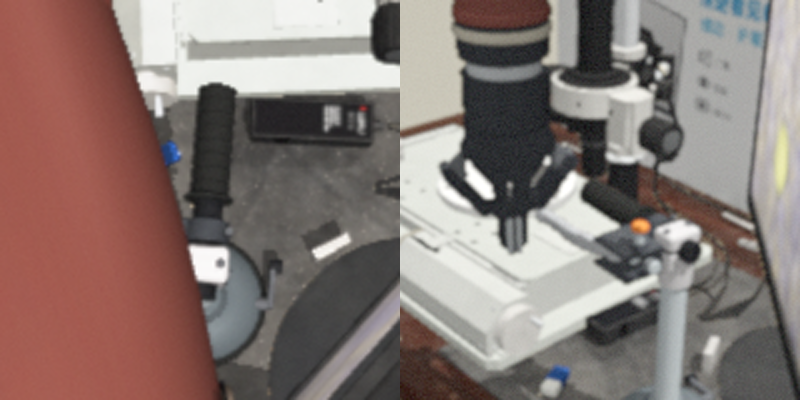

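```bash
python3 - <<'E'
from h import *
for th in(0,.05,.14,.3,.36):
    p=proj('scene',[[*lev(x,y,th),225] for x,y in((97,14),(75,23))]);print(th,((p-[220,60])*2+[400,0]).round(0).tolist())
E
python3 -c "
import cv2;a=cv2.imread('pics/m5.png')[170:290,480:700];cv2.imwrite('pics/m5z.png',cv2.resize(a,None,fx=3.5,fy=3.5))"
```

```text
0 [[544.0, 214.0], [549.0, 225.0]]
0.05 [[548.0, 213.0], [551.0, 224.0]]
0.14 [[555.0, 210.0], [557.0, 221.0]]
0.3 [[569.0, 207.0], [567.0, 218.0]]
0.36 [[574.0, 206.0], [571.0, 216.0]]
```

View pics/m5z.png

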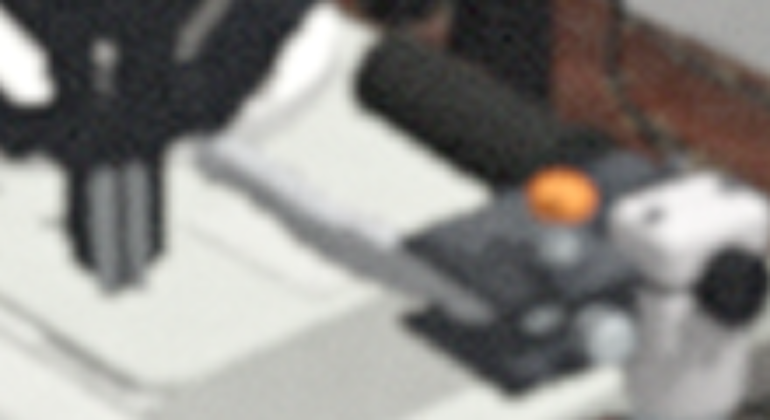

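Call:
step_arm --angular '[[0, 0, 0], [0, 0, 0], [0, 0, 0], [0, 0, 0], [0, 0, 0], [0, 0, 0], [0, 0, 0], [0, 0, 0], [0, 0, 0], [0, 0, 0]]' --translation '[[-0.005, 0.002, 0], [-0.013, 0.006, 0], [-0.018, 0.008, 0], [-0.022, 0.01, 0], [-0.026, 0.012, 0], [-0.03, 0.014, 0], [-0.034, 0.016, 0], [-0.038, 0.018, 0], [-0.042, 0.019, 0], [-0.042, 0.019, 0]]' --gripper '[0, 0, 0, 0, 0, 0, 0, 0, 0, 0]'

```text
clock: 6.4
tool_pos: [489.0, 144.1, 381.3]
orientation: [-2.65, -1.686, 0.001]
ft_force: [3.5, 4.1, -1.5]
gripper_width: 0.001
```

Call:
step_arm --angular '[[0, 0, 0], [0, 0, 0], [0, 0, 0]]' --translation '[[-0.001, 0.0005, 0], [-0.002, 0.001, 0], [-0.002, 0.001, 0]]' --gripper '[0, 0, 0]'

```text
clock: 6.78
tool_pos: [488.9, 141.9, 381.3]
orientation: [-2.65, -1.686, 0.001]
ft_force: [0.5, 5.5, -0.4]
gripper_width: 0.001
```

Call:
step_arm --angular '[[0, 0, 0], [0, 0, 0], [0, 0, 0]]' --translation '[[-0.001, 0.0005, 0], [-0.002, 0.001, 0], [-0.002, 0.001, 0]]' --gripper '[0, 0, 0]'

```text
clock: 7.15
tool_pos: [488.7, 139.7, 381.2]
orientation: [-2.649, -1.686, 0.002]
ft_force: [-0.4, 5.2, 1.3]
gripper_width: -0.002
```

Call:
step_arm --angular '[[0, 0, 0], [0, 0, 0]]' --translation '[[-0.001, 0.0005, 0], [-0.001, 0.0005, 0]]' --gripper '[0, 0]'

```text
clock: 7.4
tool_pos: [488.5, 138.6, 381.2]
orientation: [-2.649, -1.686, 0.003]
ft_force: [0.9, 5.1, 1.8]
gripper_width: 0.002
```

Call:
step_arm --angular '[[0, 0, 0], [0, 0, 0]]' --translation '[[-0.001, 0.0005, 0], [-0.001, 0.0005, 0]]' --gripper '[0, 0]'

```text
clock: 7.65
tool_pos: [488.4, 137.5, 381.2]
orientation: [-2.648, -1.685, 0.003]
ft_force: [-0.1, 5.3, 0.2]
gripper_width: 0.003
```

```bash
python3 look.py m6
```

```text
{'clock': 7.65, 'tool_pos': [488.398, 137.534, 381.185], 'orientation': [-2.648, -1.685, 0.003], 'ft_force': [-0.071, 5.295, 0.248], 'joints': [0.016, -0.181, -0.224, 1.531, 0.001, 0.453], 'gripper_width': 0.003}
[[0.424, 0.906, -0.003], [0.906, -0.423, 0.001], [-0.0, -0.003, -1.0]]
```

View pics/m6.png

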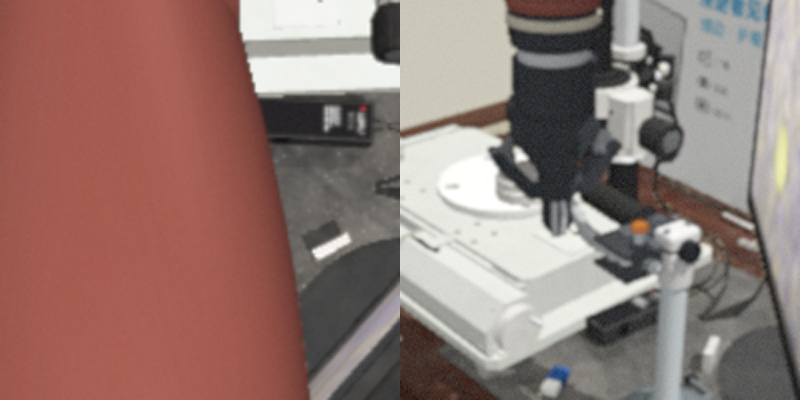

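Call:
step_arm --angular '[[0, 0, 0], [0, 0, 0]]' --translation '[[-0.001, 0.0005, 0], [-0.001, 0.0005, 0]]' --gripper '[0, 0]'

```text
clock: 8.0
tool_pos: [488.3, 136.5, 381.2]
orientation: [-2.648, -1.685, 0.003]
ft_force: [-0.1, 5.4, 0.7]
gripper_width: 0.003
```

Call:
step_arm --angular '[[0, 0, 0], [0, 0, 0]]' --translation '[[-0.001, 0.0005, 0], [-0.001, 0.0005, 0]]' --gripper '[0, 0]'

```text
clock: 8.25
tool_pos: [488.2, 135.8, 381.2]
orientation: [-2.646, -1.685, 0.002]
ft_force: [0.4, 9.6, 1.4]
gripper_width: 0.001
```

Call:
step_arm --angular '[[0, 0, 0], [0, 0, 0]]' --translation '[[-0.0005, 0.0002, 0], [-0.0005, 0.0002, 0]]' --gripper '[0, 0]'

```text
clock: 8.5
tool_pos: [488.1, 135.6, 381.2]
orientation: [-2.645, -1.685, 0.001]
ft_force: [1.8, 8.1, -0.0]
gripper_width: -0.001
```

Call:
step_arm --angular '[[0, 0, 0], [0, 0, 0], [0, 0, 0]]' --translation '[[-0.001, 0.0004, 0], [-0.0015, 0.0005, 0], [-0.0015, 0.0005, 0]]' --gripper '[0, 0, 0]'

```text
clock: 8.88
tool_pos: [487.9, 134.9, 381.3]
orientation: [-2.642, -1.685, -0.003]
ft_force: [2.5, 13.3, -0.0]
gripper_width: 0.0
```

Run:
```python
from cell import monitor,viewer
import numpy as np,cv2
for i in range(6):
    d=viewer.get_image('scene');s=monitor.sense();print(s['clock'],np.round(s['ft_force'],1),np.round(s['tool_pos'],2))
cv2.imwrite('pics/f.png',cv2.resize(d['color'][120:220,270:400],None,fx=6,fy=6,interpolation=2))
cv2.imwrite('pics/fw.png',viewer.get_image('wrist')['color'])
```

```text
8.925 [ 1.5 13.2 -0. ] [487.95 134.96 381.29]
8.975 [ 2.4 13.5 -0.9] [487.94 134.97 381.3 ]
9.025 [ 2.4 13.1 -1.4] [487.94 134.98 381.32]
9.075 [ 2.2 13.3 -0.2] [487.94 134.98 381.32]
9.125 [ 2.5 13.3  0.7] [487.95 134.97 381.3 ]
9.175 [ 2.8 13.1 -0.2] [487.95 134.96 381.32]
```

View pics/f.png

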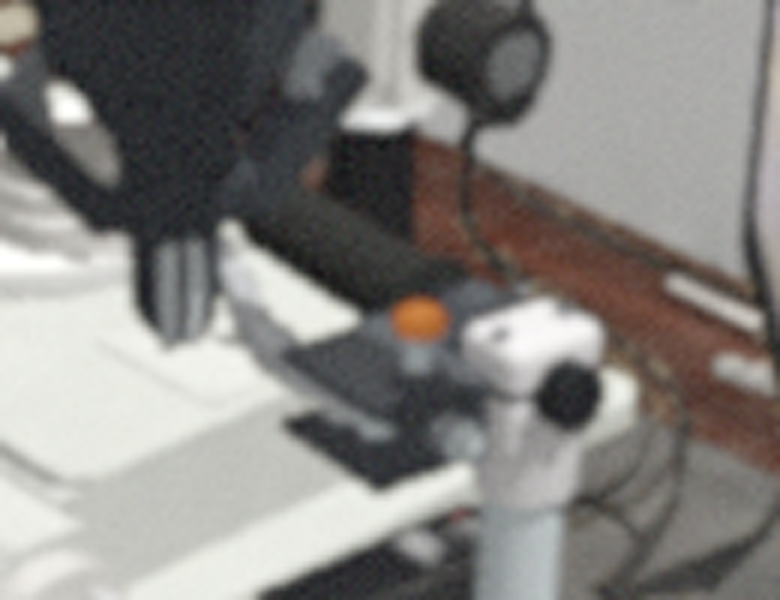

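View pics/fw.png

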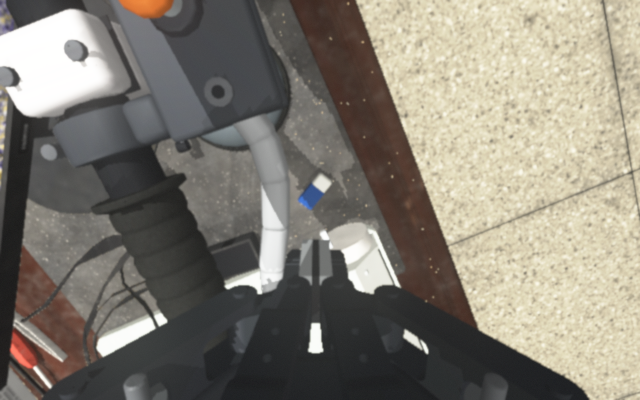

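Run:
```python
from h import *
from cell import monitor,viewer
s=monitor.sense();F=np.array(s['ft_force']);M=np.array(s['wrist_torque']);print(F.round(2),M.round(3))
# M = r x F, r=(rx,ry,-h): Mx=ry*Fz+h*Fy ; My=-h*Fx-rx*Fz ; Mz=rx*Fy-ry*Fx
print('h mm',1000*M[0]/F[1],1000*-M[1]/F[0],'rx~',1000*M[2]/F[1])
R=cv2.Rodrigues(np.array(s['orientation']))[0]
d=viewer.get_image('wrist');mt=np.array(d['mount']);K=np.array(d['intrinsics'])
im=d['color'].copy()
def pw(P):
    t=R.T@(np.array(P)-s['tool_pos']);c=np.linalg.inv(mt)@np.append(t,1);q=K@c[:3];return tuple(int(round(v)) for v in q[:2]/q[2])
for th,col in((.30,(255,0,0)),(.36,(0,0,255)),(.42,(0,255,0))):
    cv2.polylines(im,[np.array([pw([*lev(x,23,th),232]) for x in(30,60,75,95)])],False,col,1)
cv2.polylines(im,[np.array([pw([*W((x,0)),239.5]) for x in(48,138)])],False,(0,255,255),1)
cv2.polylines(im,[np.array([pw([*W((x,14.5)),225]) for x in(48,138)])],False,(0,255,255),1)
cv2.imwrite('pics/fo.png',cv2.resize(im[60:400,50:400],None,fx=1.7,fy=1.7))
```

```text
[ 2.31 13.86 -0.56] [ 2.573 -0.492 -0.013]
h mm 185.65612090144404 212.78008815014502 rx~ -0.9366971107670197
```

View pics/fo.png

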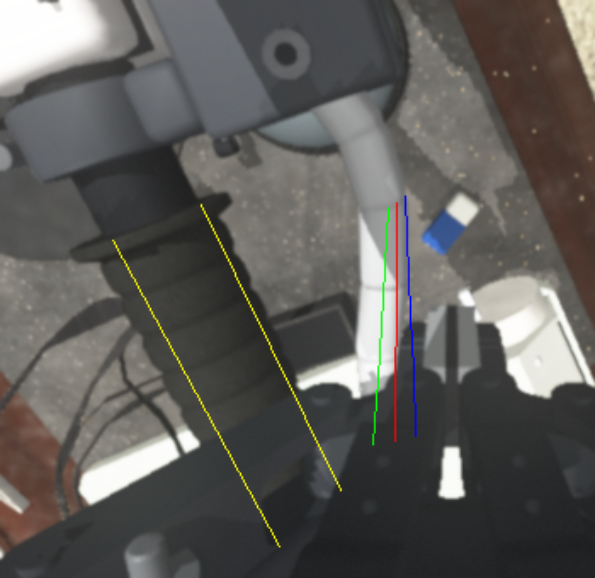

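Run:
```python
from cell import ctrl,monitor
print(ctrl.finish_job());s=monitor.sense();print(s['clock'],s['ft_force'])
```

```text
the job is handed in; nothing more can be done
None
the job is handed in; nothing more can be done
```

The lever is pressed in against its stop and held there, and the job is handed in at about 9.3 s on the clock.

- **First press:** I used the outside of the shut fingers and pressed until the pin popped up. The orange cap rose about 5 px in the scene view.
- **Release:** I backed off until the force read about 0. The picture showed the lever fully out, within a few pixels of where angle 0 should appear, and the pin still up.
- **Second press:** the force held at about 5 N as the lever moved in, then climbed to a steady 13–14 N once it met the stop.

**Last checks:**
- The wrist-camera overlay put the lever at about 0.36 rad, clear of the grip.
- The pin was still up.
- The gauge block and eraser looked unmoved.

**Disagreements:**
- The force just before the stop was about 5–6 N, slightly under the stated 6–8 N.
- The wrist moment put the contact 186–213 mm below the tool mounting face, where I expected about 156 mm. The fingertips are only 173 mm ahead, so this is probably an offset in the sensor reference. It does suggest the push is at the fingertips on the lever and not at the gripper's links on the bar.

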